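# Stow three test units in the sloped tray and shut its flap

### The arm

A 6-joint arm with a two-finger parallel gripper is mounted at the origin on a cart in front of the work surface, level with it; the furniture and walls round the work are solid. World frame = base frame: x ahead of the robot, y to its left, z up, the work surface at z = 0. Lengths are in m, angles in degrees, forces in N, time in s.
With the tool pointing down it reaches from about 0.375 to 0.75 m from the base axis. Payload 9 kg.
Tool frame: the origin (TCP) lies where the fingers leave the gripper's body, on its centre line; the fingertips stand 73 mm ahead of it and the grasp point (between the pads) lies 54 mm ahead of it (robot.tip_reach is the distance from the TCP to the fingertips, in m); z points along the fingers, y is the direction in which the jaws open and shut (so a half turn about z gives the same grasp; the last joint's range is limited). The gripper opens to 85 mm and grips with 20 to 120 N. Pads are 22 mm wide; open, the fingers measure 114 mm over their backs; the gripper's body (76 mm by 85 mm) begins 54 mm behind the grasp point. The pads swing forward as they close: fully open they stand 13 mm farther back than shut.
Start: joints at [-88.447, 5.964, 5.575, 89.605, 0, 77.527], TCP at [0.145, -0.582, 0.304] pointing down, gripper open.
Joint ranges: [-171.21, 171.21], [-48.23, 106.86], [-62.78, 66.21], [-105.2, 120.99], [-86.42, 89.51], [-180, 180]. Speed limits (degrees/s): [127.2, 127.2, 147.25, 180, 180, 180].

### API

Orientations are given as [roll, pitch, yaw] about the fixed x, y, z axes, in that order (R = Rz(yaw) Ry(pitch) Rx(roll)).
In Python, from plant import robot gives the robot as it stands. Calls block until the motion is done:
- robot.move_pose(position, orientation): joint-space move of the TCP to a pose.
- robot.line_to(position, vel=0.15, rotation=None, guard=None): straight line of the TCP; rotation=None keeps the orientation; vel is the mean speed in m/s. With guard (N) it stops when the force on the tool has changed by that much, and returns True; else False.
- robot.goto_joints(angles): joint-space move.
- robot.set_gripper(opening): finger opening in m; the grip force is fixed at half the most; returns when the fingers have stopped.
- robot.pause(seconds).
- robot.ik(position, orientation): joint angles nearest the present ones, or None.
- robot.observe(): the state.
- robot.grab_frame(name): name is "scene" or "top"; returns the picture (400x640x3 uint8, blue, green, red); there is no depth.
- robot.get_calibration(name): a dict with "vertical_fov" (degrees; the focal length in pixels is half the picture's height over the tangent of half this angle, whatever the lens; pixels are square), "cx", "cy" (the principal point, pixels), "rvec" (rotation vector, rad) and "tvec" (3), from world to camera coordinates, as OpenCV has them. Camera axes: x right, y down, z forward; pixel columns grow to the right and rows downward; lengths in m; the calibration is good to about 2 mm. A picture is of the moment at which its call begins. get_calibration takes no time and is no camera call.
A pose or a line that the arm cannot do raises robot.IKError and nothing moves.
- robot.job_done(): hands the job in, once; it reports no verdict.
The state is a dict: "time": time; "q": joint angles; "qvel": joint speeds; "joint_torque": joint torques, N m; "tool_pos": TCP position; "tcp_rot": TCP orientation; "ft_force": force on the tool from outside, world axes, zero at the start; "torque": the same for the moment, N m; "gripper_width": finger opening in m.
Only numpy, scipy, OpenCV 4.12 (cv2) and the standard library are available. Lean on these libraries where they do the work, as an engineer would, in place of code of your own. Each camera call takes 0.05 s, during which the arm holds its last target.

### The job

Stow the three test units in the sloped tray, one to a lane: slide the two black pods that stand on its level step down the slope without lifting them, and set the small grey load box from the worktop on the step of the empty middle lane, let go of it and slide it down too, so that each unit sits square and flush against the back stop. Then swing the tray's front flap fully upright, leaving the screwdriver and the pen beside the tray where they lie.

Things in the scene. Friction and masses are not known exactly. Their poses are not given: they have to be found in the camera images.
- tray: Fixed sheet-metal tray, grey walls, bare aluminium floor, 270 mm long (x), 262 mm wide (y). Origin: centre of its underside, on the worktop; x points down the slope, away from the robot, z up. Walls and ribs along x, 4 mm thick, 12 mm high above the floor, centred at y = -129, -47, 47, 129 mm, make three lanes: outer ones 78 mm wide, the middle one 90 mm wide (y = 0).
- tray_crest (a point): Middle of the crest, at tray x = -20, z = 56 mm: from here a level step (z = 56 mm) runs 110 mm back towards the robot, and a 15 degree slope runs down to the stop. Friction mostly holds a unit where it is left, even on the slope: follow it down. It tips nose down over the crest; its rear end then rises up to 12 mm off the step.
- tray_stop (a point): Foot of the back stop in the middle lane, at tray x = 120, y = 0, z = 18.5 mm, 145 mm down the slope from the crest. The stop is a plate across all lanes, square to the slope, 28 mm high above it.
- left_lane (a point): Floor of the level step in the left outer lane, on the lane's centre line (tray x = -75, y = 88, z = 56 mm).
- right_lane (a point): The same in the right outer lane (tray x = -75, y = -88, z = 56 mm).
- large_pod: Black pod, rigid body 60 mm wide (x), 85 mm long (y, -30 to +55 mm from the origin), 28 mm high, 0.16 kg; a thin tail that cannot be felt sticks 25 mm out of the -y end. Origin on its underside. Starts on the level step of one outer lane, nose (+y end) towards the slope, a little askew. In the end its nose is against the stop.
- small_pod: Black pod with a pale top plate, rigid body 55 mm wide (x), 75 mm long (y, -25 to +50 mm from the origin), 24 mm high, 0.13 kg; tail as on the large pod. Origin on its underside. Starts on the level step of the other outer lane, nose (+y end) towards the slope. In the end its nose is against the stop.
- load_box: Grey load box with small knobs on top, rigid body 48 mm (x) by 66 mm (y), 30 mm high (41 mm with the knobs, which cannot be felt), 0.2 kg. Origin: centre of its underside. Starts on the worktop right of the tray. In the end one of its long (66 mm) sides is against the stop of the middle lane.
- flap (a joint): Flap along the tray's front edge, hinged on a line along the tray's y at tray x = -133, z = 42 mm; 250 mm wide, 49 mm high from the hinge, 4 mm thick. 0 = upright (shut, at its stop), grows to 1.1 rad as it leans out towards the robot. Starts leaning out; stays where it is left; a few newtons forward against the outside of its rim shut it (best along its arc: the rim rises as it swings, and a finger that does not rise with it can drag and jam at large angles).
- flap_edge (a point): Middle of the flap's free rim, the centre of a round bead 8 mm thick, 45 mm from the hinge line.
- driver_black: Black screwdriver, 150 x 12 mm, lying on the worktop to the right of the tray. Leave it alone.
- pen_black: Black and grey pen, 135 x 13 mm, lying beside the screwdriver. Leave it alone.
There are look-alikes about, which are no part of the job. Of the things shaped like the large_pod, the black one is meant. What is shaped like the small_pod but pink is not meant.

How it is judged (in metres and radians):
On the way, in this order (a step that is already met when the one before it is completed fails the run):
1. the load box stands on the level step of the middle lane, released (x of load_box in the frame of tray between -0.125 and -0.018 m and y of load_box in the frame of tray between -0.03 and 0.03 m and z of load_box in the frame of tray between 0.05 and 0.064 m and contact force between the fingers and load_box below 0.1 N and angle between load_box's own z axis and vertical below 0.1 rad), for 0.1 s.
2. all three units are against the back stop, one to a lane, with the flap still open (x of large_pod in the frame of tray above 0.0629 m and z of large_pod in the frame of tray between 0.0267 and 0.0407 m and angle between the x axis of each of large_pod, small_pod and the y axis of tray, either way round below 0.07 rad and angle between each of large_pod, small_pod, load_box's own z axis and vertical below 0.36 rad and (y of large_pod in the frame of tray between 0.07 and 0.107 m or y of large_pod in the frame of tray between -0.107 and -0.07 m) and x of small_pod in the frame of tray above 0.0677 m and z of small_pod in the frame of tray between 0.0254 and 0.0394 m and (y of small_pod in the frame of tray between 0.07 and 0.107 m or y of small_pod in the frame of tray between -0.107 and -0.07 m) and x of load_box in the frame of tray above 0.0923 m and z of load_box in the frame of tray between 0.0188 and 0.0328 m and angle between the y axis of load_box and the y axis of tray, either way round below 0.07 rad and y of load_box in the frame of tray between -0.02 and 0.02 m and value of joint flap above 0.2 rad), for 0.2 s.
3. the flap is upright (value of joint flap below 0.08 rad), for 0.2 s.
At the end, for the whole second after the job is handed in: Both pods, nose down the slope in the outer lanes, and the load box, a long side down the slope in the middle lane, rest on the slope within 4 mm of the back stop and square to it within 0.07 rad (4 degrees), at rest; the flap is upright within 0.08 rad (x of large_pod in the frame of tray above 0.0629 m and z of large_pod in the frame of tray between 0.0267 and 0.0407 m and angle between the x axis of each of large_pod, small_pod and the y axis of tray, either way round below 0.07 rad and angle between each of large_pod, small_pod, load_box's own z axis and vertical below 0.36 rad and (y of large_pod in the frame of tray between 0.07 and 0.107 m or y of large_pod in the frame of tray between -0.107 and -0.07 m) and x of small_pod in the frame of tray above 0.0677 m and z of small_pod in the frame of tray between 0.0254 and 0.0394 m and (y of small_pod in the frame of tray between 0.07 and 0.107 m or y of small_pod in the frame of tray between -0.107 and -0.07 m) and x of load_box in the frame of tray above 0.0923 m and z of load_box in the frame of tray between 0.0188 and 0.0328 m and angle between the y axis of load_box and the y axis of tray, either way round below 0.07 rad and y of load_box in the frame of tray between -0.02 and 0.02 m and linear speed of each of large_pod, small_pod, load_box below 0.02 m/s and value of joint flap below 0.08 rad); the robot touches nothing.
It fails at once if a pod is lifted off the tray (z of any of large_pod, small_pod in the frame of tray above 0.085 m).
It fails at once if the screwdriver or the pen is moved by more than 30 mm (distance of any of driver_black, pen_black from where it was at the start of the episode above 0.03 m).
It also fails if it takes over 72 s, if anything falls off the work surface, if the arm or the gripper's body presses on something with over 40 N, if the wrist force passes 120 N, or if a joint passes its speed limit or range.

## Working session

There is one attempt and no reset: what is moved stays moved. The work goes in short steps, each a Python script; the robot and the scene stay as the last script left them, time stands still between calls to the robot, and variables do not carry over. Pictures are saved under pics/ and viewed, and the job is handed in when it is done.

```bash
ls; mkdir -p pics
python3 - <<'E'
from plant import robot
import cv2
for n in("scene","top"):
    cv2.imwrite(f"pics/{n}0.png",robot.grab_frame(n)); print(n,robot.get_calibration(n))
s=robot.observe();print(s)
E
```

```text
pics
scene {'vertical_fov': 43.176192478520605, 'cx': 319.7856524180848, 'cy': 197.6414828770587, 'rvec': array([ 1.26542381, -1.99964797,  1.13374834]), 'tvec': array([0.23968673, 0.32406408, 1.12631303])}
top {'vertical_fov': 56.08252141192931, 'cx': 315.28478321984494, 'cy': 197.97195456998605, 'rvec': array([ 2.12631335, -2.12912697,  0.1827362 ]), 'tvec': array([-0.02186864,  0.58254695,  1.18091308])}
{'time': 0.1, 'q': array([-8.84464446e+01,  5.99764034e+00,  5.53078622e+00,  8.96043550e+01,
        1.56905265e-03,  7.75259191e+01]), 'qvel': array([-0.09132996, -0.07334066,  0.06346108, -0.0646206 ,  0.0318141 ,
       -0.00615006]), 'joint_torque': array([ 4.74267334e-03, -5.58208108e+01,  5.04718924e+01,  1.30335460e-02,
       -3.30670719e-04,  9.68336280e-06]), 'tool_pos': array([ 0.14543549, -0.58188635,  0.30316806]), 'tcp_rot': array([-1.79930811e+02, -1.69130220e-02,  1.40276251e+01]), 'ft_force': array([-0.50510571,  0.53633218,  0.9105049 ]), 'torque': array([0.01692348, 0.00599899, 0.04582616]), 'gripper_width': 0.08563607424319027}
```

View pics/scene0.png

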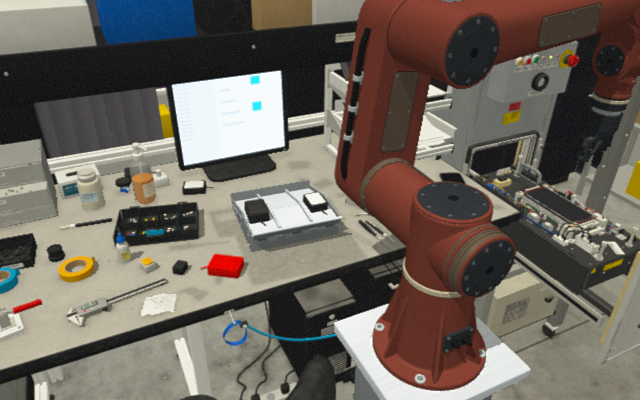

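View pics/top0.png

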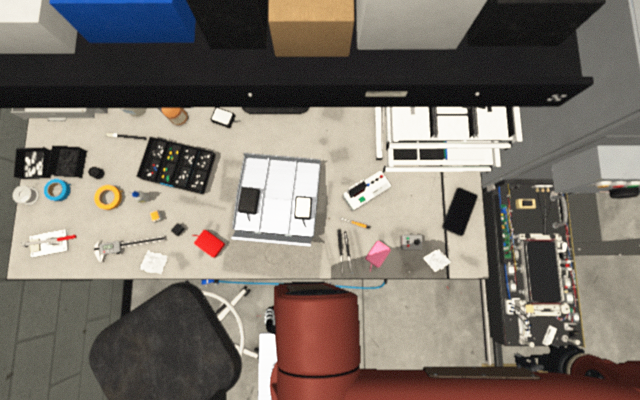

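Run:
```python
import cv2
a=cv2.imread("pics/top0.png")
cv2.imwrite("pics/t_a.png",cv2.resize(a[145:255,225:335],None,fx=5.4,fy=5.4,interpolation=cv2.INTER_CUBIC))
cv2.imwrite("pics/t_b.png",cv2.resize(a[160:290,325:485],None,fx=4.6,fy=4.6,interpolation=cv2.INTER_CUBIC))
b=cv2.imread("pics/scene0.png")
cv2.imwrite("pics/s_a.png",cv2.resize(b[170:270,220:420],None,fx=4,fy=4,interpolation=cv2.INTER_CUBIC))
```

```text
(no output)
```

View pics/t_a.png

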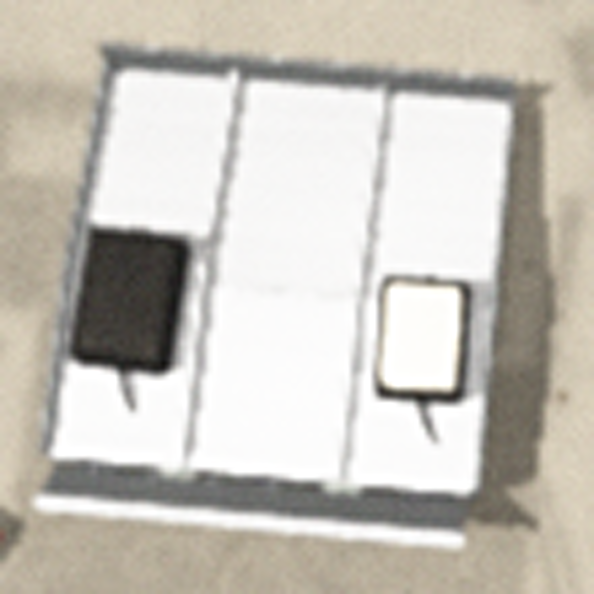

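View pics/t_b.png

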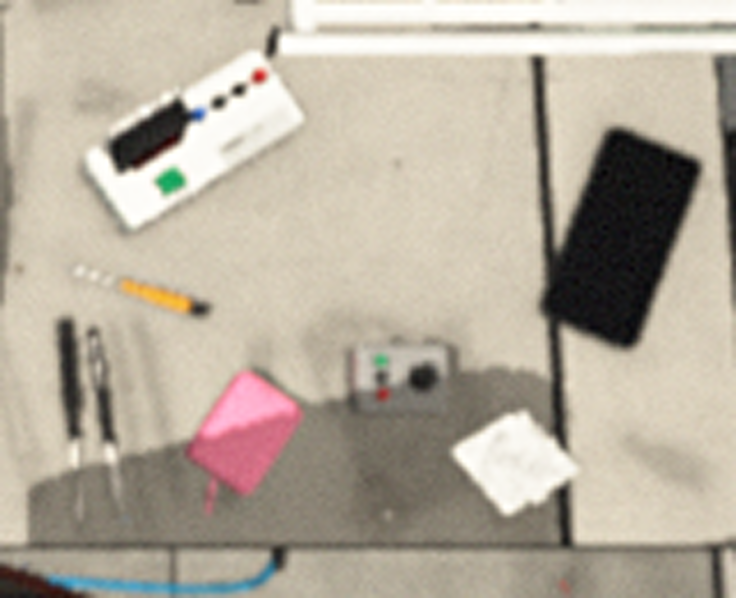

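View pics/s_a.png

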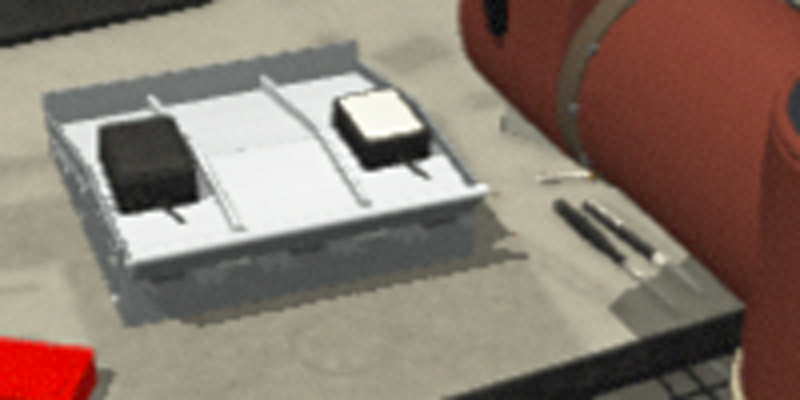

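```bash
cat > h.py <<'E'
import numpy as np, cv2
from scipy.optimize import least_squares
from plant import robot
def cam(n):
    c=robot.get_calibration(n); f=200/np.tan(np.radians(c['vertical_fov']/2))
    K=np.array([[f,0,c['cx']],[0,f,c['cy']],[0,0,1]]); R=cv2.Rodrigues(c['rvec'])[0]; t=c['tvec']
    return K,R,t
C={n:cam(n) for n in("scene","top")}
def proj(n,P):
    K,R,t=C[n]; p=(R@np.atleast_2d(P).T).T+t; p=p@K.T; return p[:,:2]/p[:,2:]
def cast(n,uv,z):
    K,R,t=C[n]; uv=np.atleast_2d(uv); d=np.c_[uv,np.ones(len(uv))]@np.linalg.inv(K).T@R; o=-R.T@t
    return o+d*((z-o[2])/d[:,2])[:,None]
E
python3 - <<'E'
from h import *
for n in C: K,R,t=C[n]; print(n,-R.T@t,K[0,0])
def ta(p): p=np.array(p,float); return np.array([225,145])+(p+.5)/5.4-.5
def tb(p): p=np.array(p,float); return np.array([325,160])+(p+.5)/4.6-.5
def sa(p): p=np.array(p,float); return np.array([220,170])+(p+.5)/4-.5
top=[((123,47,30),(237,72)),((123,-47,30),(386,92)),((131,131,45.5),(105,48)),((131,-131,45.5),(520,80)),
 ((-20,47,68),(211,285)),((-20,-47,68),(365,298)) ]
obj=np.array([p for p,_ in top])/1000.; uv=ta([q for _,q in top])
fr=ta([(187,472),(345,490)])
sc=[((123,47,30),(152,98)),((123,-47,30),(263,79)),((-20,-47,68),(318,137))]
so=np.array([p for p,_ in sc])/1000.; suv=sa([q for _,q in sc])
def T(p,P): c,s=np.cos(p[2]),np.sin(p[2]); return P@np.array([[c,s,0],[-s,c,0],[0,0,1]])+[p[0],p[1],0]
def res(p):
    r1=proj("top",T(p,obj))-uv
    r2=proj("top",T(p,np.array([[p[3],.047,.068],[p[3],-.047,.068]])))-fr
    r3=proj("scene",T(p,so))-suv
    return np.r_[r1.ravel(),r2.ravel(),.5*r3.ravel()]
s=least_squares(res,[.55,0,0,-.13],loss='soft_l1'); print(s.x,np.degrees(s.x[2])); print(res(s.x).reshape(-1,2).round(2))
p=s.x
def inv(p,W): c,s_=np.cos(p[2]),np.sin(p[2]); return (W-[p[0],p[1],0])@np.array([[c,-s_,0],[s_,c,0],[0,0,1]])
print("flap rim", {z:(inv(p,cast("top",ta([(38,502),(465,543)]),z))*1000).round(1).tolist() for z in(.06,.07,.08)})
print("large", (inv(p,cast("top",ta([(93,228),(189,234),(168,374),(71,360)]),.084))*1000).round(1).tolist())
print("small", (inv(p,cast("top",ta([(385,276),(470,282),(464,400),(378,394)]),.080))*1000).round(1).tolist())
print("box world",(cast("top",tb([(355,341),(447,345),(447,412),(352,410)]),.03)*1000).round(1).tolist())
print("driver",(cast("top",tb([(66,318),(80,525),(92,328),(124,525)]),.006)*1000).round(1).tolist())
E
```

```text
scene [-0.60592393  0.57011913  0.8595747 ] 505.44911993717415
top [ 0.36736313 -0.02763666  1.26438738] 375.4927071330896
[ 0.59620902  0.09881268 -0.08112379 -0.13227006] -4.648050709409479
[[ 0.28  0.69]
 [ 0.19 -0.91]
 [-0.4  -0.33]
 [ 0.24 -0.33]
 [-0.88  0.52]
 [-0.49  0.39]
 [-0.11  0.48]
 [-0.   -0.5 ]
 [ 0.38 -0.44]
 [ 0.54 -0.59]
 [ 0.89 -1.98]]
flap rim {0.06: [[-154.9, 134.3, 60.0], [-158.7, -120.0, 60.0]], 0.07: [[-155.4, 132.0, 70.0], [-159.2, -120.2, 70.0]], 0.08: [[-155.9, 129.7, 80.0], [-159.7, -120.4, 80.0]]}
large [[8.0, 115.4, 84.0], [8.9, 58.1, 84.0], [-75.6, 61.5, 84.0], [-71.8, 119.3, 84.0]]
small [[-6.5, -60.1, 80.0], [-6.1, -110.7, 80.0], [-76.6, -113.0, 80.0], [-77.0, -62.3, 80.0]]
box world [[466.6, -306.2, 30.0], [463.7, -371.5, 30.0], [416.4, -369.1, 30.0], [417.9, -302.0, 30.0]]
driver [[485.6, -101.7, 6.0], [337.6, -110.0, 6.0], [478.3, -120.6, 6.0], [337.6, -141.4, 6.0]]
```

```bash
cat > seg.py <<'E'
from h import *
from scipy.ndimage import map_coordinates
def T(p,P): c,s=np.cos(p[2]),np.sin(p[2]); return np.atleast_2d(P)@np.array([[c,s,0],[-s,c,0],[0,0,1]])+[p[0],p[1],0]
def inv(p,W): c,s=np.cos(p[2]),np.sin(p[2]); return (np.atleast_2d(W)-[p[0],p[1],0])@np.array([[c,-s,0],[s,c,0],[0,0,1]])
def prof(n,img,p,P,d,rng):
    """grey profile through tray points P + t*d"""
    g=cv2.cvtColor(img,cv2.COLOR_BGR2GRAY).astype(float)
    out=[]
    for t in rng:
        uv=proj(n,T(p,P+t*np.array(d))); out.append(map_coordinates(g,[uv[:,1],uv[:,0]],order=1))
    return np.array(out)
E
python3 - <<'E'
from seg import *
p=[ 0.59620902 , 0.09881268 ,-0.08112379]
img=cv2.imread("pics/top0.png")
r=np.arange(-.012,.0121,.001)
for name,xs,zf in(("step",np.linspace(-.12,-.03,40),lambda x:.068+0*x),("slope",np.linspace(-.0,.11,40),lambda x:.068-(x+.02)*np.tan(np.radians(15)))):
  for y in(.129,.047,-.047,-.129):
    P=np.c_[xs,0*xs+y,zf(xs)]; pr=prof("top",img,p,P,[0,1,0],r)
    print(name,y,pr.mean(1).round().astype(int))
    a=[]
    for i in range(len(xs)):
        w=np.clip(170-pr[:,i],0,None)if abs(y)<.1 else None
        if w is not None and w.sum()>0:a.append((xs[i],(w*r).sum()/w.sum()))
    if len(a)>5:
        a=np.array(a);k=np.polyfit(a[:,0],a[:,1],1);print("  off mm",a[:,1].mean()*1000,"slope deg",np.degrees(k[0]),np.median(a[:,1])*1000)
# across: stop & front & rim
for lo,hi in((-.11,-.06),(-.03,.03),(.06,.11)):
    ys=np.linspace(lo,hi,30)
    r=np.arange(.10,.146,.002);print("stop z45",lo,list(zip((r*1000).round().astype(int).tolist(),prof("top",img,p,np.c_[0*ys,ys,0*ys+.0455],[1,0,0],r).mean(1).round().astype(int).tolist())))
    r=np.arange(-.18,-.11,.002);print("rim z70",list(zip((r*1000).round().astype(int).tolist(),prof("top",img,p,np.c_[0*ys,ys,0*ys+.07],[1,0,0],r).mean(1).round().astype(int).tolist())))
E
```

```text
step 0.129 [162 162 163 165 168 172 176 179 180 177 169 158 149 143 143 149 156 163
 168 171 173 174 175 175 177]
step 0.047 [252 253 253 253 251 248 243 234 224 210 198 191 189 194 205 219 232 240
 242 241 238 234 228 221 213]
  off mm 11.974883424409438 slope deg 0.046694190405837804 12.000000000000021
step -0.047 [217 224 235 245 250 251 250 246 239 230 220 211 206 206 213 224 236 244
 248 250 251 252 252 252 252]
  off mm -11.999999999999998 slope deg -1.6991085135279956e-15 -12.0
step -0.129 [111 111 111 111 111 111 111 110 109 107 106 107 110 116 126 143 162 181
 195 205 214 219 221 221 220]
slope 0.129 [220 219 217 214 209 202 193 183 173 162 152 143 138 138 144 151 159 165
 170 175 179 182 183 184 185]
slope 0.047 [247 247 246 243 238 230 220 208 196 187 181 181 186 195 208 221 229 234
 236 237 238 238 236 235 233]
  off mm 6.7450053115256985 slope deg -53.72167909258885 8.592377583838427
slope -0.047 [249 249 249 248 245 240 232 222 212 202 195 193 197 206 219 230 238 242
 244 246 247 247 247 247 247]
slope -0.129 [124 124 124 125 125 124 122 120 117 116 115 117 123 135 152 
[... 1607 characters left out ...]
6, 246), (108, 246), (110, 247), (112, 245), (114, 235), (116, 212), (118, 171), (120, 134), (122, 114), (124, 109), (126, 114), (128, 127), (130, 147), (132, 167), (134, 185), (136, 196), (138, 203), (140, 206), (142, 206), (144, 206)]
rim z70 [(-180, 173), (-178, 173), (-176, 173), (-174, 173), (-172, 173), (-170, 173), (-168, 172), (-166, 170), (-164, 172), (-162, 187), (-160, 213), (-158, 238), (-156, 247), (-154, 242), (-152, 213), (-150, 163), (-148, 124), (-146, 110), (-144, 109), (-142, 111), (-140, 112), (-138, 112), (-136, 111), (-134, 112), (-132, 125), (-130, 158), (-128, 210), (-126, 245), (-124, 253), (-122, 254), (-120, 253), (-118, 252), (-116, 251), (-114, 251), (-112, 251)]
```

Run:
```python
from seg import *
p=[ 0.5962 , 0.0984 ,-0.0934]
for n in("top","scene"):
  img=cv2.imread(f"pics/{n}0.png"); ys=np.linspace(-.038,.038,40)
  def pr(z,r,yy=ys): print(n,z,list(zip((r*1000).round().astype(int).tolist(),prof(n,img,p,np.c_[0*yy,yy,0*yy+z],[1,0,0],r).mean(1).round(1).tolist())))
  pr(.056,np.arange(-.04,.001,.002)); pr(.0185,np.arange(.108,.135,.002)); pr(.0455,np.arange(.12,.145,.002)); pr(.056,np.arange(-.145,-.12,.002))
  r=np.arange(-.012,.0121,.002)
  for y in(.047,-.047):
    for xs,zf in((np.linspace(-.12,-.03,40),lambda x:.068+0*x),(np.linspace(0,.11,40),lambda x:.068-(x+.02)*np.tan(np.radians(15)))):
      print(n,"rib",y,prof(n,img,p,np.c_[xs,0*xs+y,zf(xs)],[0,1,0],r).mean(1).round().astype(int))
```

```text
top 0.056 [(-40, 251.5), (-38, 251.4), (-36, 251.4), (-34, 251.5), (-32, 251.5), (-30, 251.4), (-28, 251.3), (-26, 251.1), (-24, 250.9), (-22, 250.4), (-20, 248.9), (-18, 247.1), (-16, 245.3), (-14, 244.9), (-12, 245.9), (-10, 246.6), (-8, 247.2), (-6, 247.6), (-4, 247.7), (-2, 247.6), (0, 247.6)]
top 0.0185 [(108, 244.9), (110, 245.1), (112, 245.5), (114, 246.2), (116, 247.0), (118, 246.6), (120, 241.4), (122, 223.6), (124, 188.5), (126, 149.4), (128, 123.3), (130, 112.3), (132, 113.1), (134, 122.0)]
top 0.0455 [(120, 128.2), (122, 113.3), (124, 112.1), (126, 119.4), (128, 136.0), (130, 156.2), (132, 175.3), (134, 191.0), (136, 200.0), (138, 204.9), (140, 206.0), (142, 206.5), (144, 206.6)]
top 0.056 [(-145, 106.3), (-143, 108.4), (-141, 109.0), (-139, 108.8), (-137, 109.7), (-135, 108.2), (-133, 111.3), (-131, 132.6), (-129, 178.7), (-127, 229.1), (-125, 249.5), (-123, 254.1), (-121, 253.6)]
top rib 0.047 [252 253 250 239 217 193 191 211 238 243 237 226 211]
top rib 0.047 [247 247 243 231 209 186 180 194 220 234 238 238 235]
top rib -0.047 [219 238 250 248 234 215 205 218 240 250 2
[... 572 characters left out ...]
3.4), (134, 113.9)]
scene 0.0455 [(120, 118.5), (122, 122.3), (124, 128.8), (126, 139.0), (128, 151.9), (130, 163.8), (132, 172.2), (134, 177.1), (136, 179.3), (138, 180.3), (140, 180.4), (142, 180.3), (144, 180.0)]
scene 0.056 [(-145, 66.9), (-143, 67.0), (-141, 68.6), (-139, 74.3), (-137, 87.1), (-135, 109.0), (-133, 138.4), (-131, 171.5), (-129, 201.3), (-127, 222.2), (-125, 233.3), (-123, 238.0), (-121, 238.7)]
scene rib 0.047 [239 239 239 239 239 239 237 229 219 221 211 175 154]
scene rib 0.047 [204 205 206 206 205 205 204 201 192 173 146 117 100]
scene rib -0.047 [ 91  91  99 124 166 208 234 239 235 229 214 186 179]
scene rib -0.047 [201 205 207 208 208 208 208 210 214 214 204 184 168]
```

```bash
cat >> seg.py <<'E'
TP=np.array([.5975,.0985,-.0934]); TY=np.degrees(TP[2])
def W(x,y,z): return T(TP,np.array([x,y,z]))[0]
def st(m=""):
    s=robot.observe(); print(m,"t=%.2f"%s['time'],"pos",s['tool_pos'].round(4),"tray",(inv(TP,s['tool_pos'])[0]*1000).round(1),"rpy",s['tcp_rot'].round(1),"F",s['ft_force'].round(1),"w %.4f"%s['gripper_width'],flush=True); return s
E
python3 - <<'E'
from seg import *
for P,y in (([.4412,-.3372,.25],-91.9),([.4412,-.3372,.25],88.1),([.4412,-.3372,.079],88.1),([.4412,-.3372,.079],-91.9),(W(-.072,0,.25),-90+TY),(W(-.072,0,.25),90+TY),(W(-.1,.088,.14),TY),(W(-.1,-.088,.14),TY),(W(.1,.088,.10),TY),(W(.1,.088,.10),180+TY),(W(-.2,0,.16),TY)):
    q=robot.ik(P,[180,0,y]); print(np.round(P,3),y,None if q is None else np.round(q,0))
E
```

```text
[ 0.441 -0.337  0.25 ] -91.9 [ -51.   -2.   -8.   84.    0. -139.]
[ 0.441 -0.337  0.25 ] 88.1 [-51.  -2.  -8.  84.   0.  41.]
[ 0.441 -0.337  0.079] 88.1 [-51.   3. -21.  66.   0.  41.]
[ 0.441 -0.337  0.079] -91.9 [ -51.    3.  -21.   66.    0. -139.]
[0.526 0.105 0.25 ] -95.35142580652189 [ -3.  -5. -11.  84.   0. -87.]
[0.526 0.105 0.25 ] 84.64857419347811 [ -3.  -5. -11.  84.   0.  93.]
[0.506 0.195 0.14 ] -5.351425806521889 [   7.   -2.  -20.   72.    0. -167.]
[0.49 0.02 0.14] -5.351425806521889 [-13. -11. -28.  73.   0. 172.]
[0.705 0.177 0.1  ] -5.351425806521889 [   4.   31.   15.   73.    0. -171.]
[0.705 0.177 0.1  ] 174.6485741934781 [ 4. 31. 15. 73.  0.  9.]
[0.398 0.117 0.16 ] -5.351425806521889 [  -2.  -27.  -39.   78.    0. -176.]
```

Run:
```python
from seg import *
b=np.array([.4412,-.3372]); O=[180,0,88.1]
robot.move_pose([*b,.20],O); st()
h=robot.line_to([*b,.080],vel=.12,guard=6); st(f"down {h}")
robot.set_gripper(.03); st("grip")
robot.line_to([*b,.12],vel=.1); s=st("lift")
cv2.imwrite("pics/top1.png",robot.grab_frame("top"))
```

```text
t=1.57 pos [ 0.4409 -0.3382  0.2005] tray [-115.2 -449.4  200.5] rpy [180.   0.  88.] F [ 0.4 -0.   0.6] w 0.0854
down False t=2.73 pos [ 0.4416 -0.3377  0.0809] tray [-114.6 -448.8   80.9] rpy [1.799e+02 1.000e-01 8.810e+01] F [-0.1 -0.1 -0.1] w 0.0853
grip t=3.17 pos [ 0.4416 -0.3376  0.0809] tray [-114.6 -448.8   80.9] rpy [1.799e+02 1.000e-01 8.810e+01] F [-0.6  1.   5.8] w 0.0466
lift t=3.72 pos [ 0.4411 -0.3371  0.1197] tray [-115.1 -448.3  119.7] rpy [-180.    -0.    88.1] F [ 0.2 -0.3 -2.1] w 0.0469
```

Run:
```python
from seg import *
robot.line_to([.4411,-.3371,.22],vel=.25)
O=[180,0,90+TY]
robot.move_pose(W(-.075,0,.22),O); st()
robot.line_to(W(-.075,0,.150),vel=.12)
h=robot.line_to(W(-.075,0,.132),vel=.04,guard=4); st(f"down {h}")
cv2.imwrite("pics/top2.png",robot.grab_frame("top"))
robot.set_gripper(.066); robot.pause(.1);s=st("open")
robot.line_to(s['tool_pos']+[0,0,.12],vel=.2)
for n in("top","scene"): cv2.imwrite(f"pics/{n}3.png",cv2.resize(robot.grab_frame(n)[130:270,200:440],None,fx=3.3,fy=3.3,interpolation=cv2.INTER_CUBIC))
st()
```

```text
t=5.97 pos [0.523  0.1046 0.2198] tray [-74.7  -0.8 219.8] rpy [-180.     0.    84.6] F [ 1.5  0.9 -2.2] w 0.0467
down True t=7.09 pos [0.5234 0.1055 0.1365] tray [-74.4   0.  136.5] rpy [179.9   0.   84.7] F [ 1.  -0.5  3.5] w 0.0466
open t=7.57 pos [0.5228 0.1055 0.1359] tray [-75.1  -0.  135.9] rpy [-180.     0.    84.7] F [-0.9  0.9  0.4] w 0.0657
 t=8.42 pos [0.522  0.1055 0.254 ] tray [-7.58e+01 -1.00e-01  2.54e+02] rpy [-179.8    0.    84.7] F [-0.4  0.2 -0.4] w 0.0658
```

View pics/top3.png

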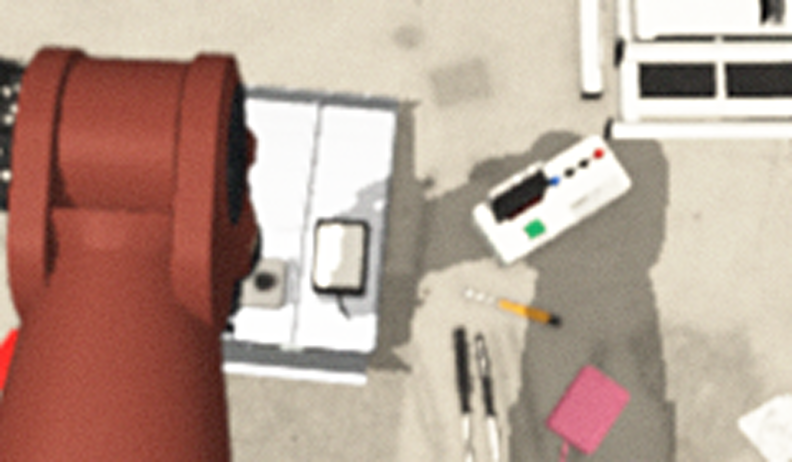

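View pics/scene3.png

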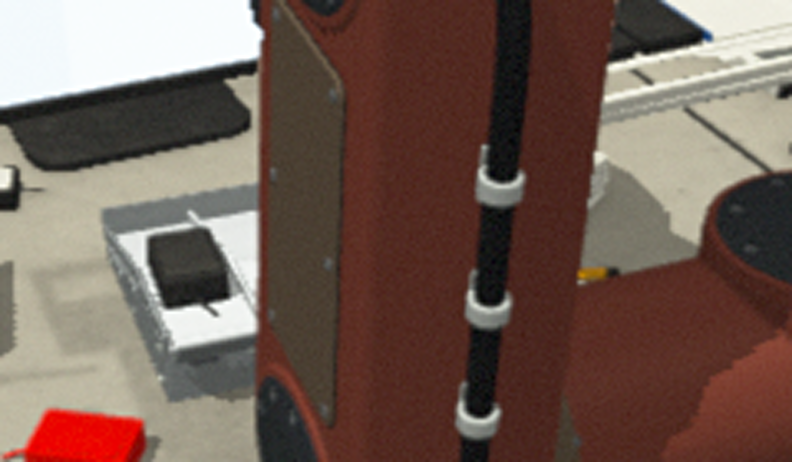

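```bash
cat >> seg.py <<'E'
O=[180,0,180+TY]; S=np.tan(np.radians(15))
def push(y,x0,rear_end,reach=None,vel=.08,g=8):
    """y lane; x0 start TCP tray x; rear_end expected slope x of unit's rear at the stop"""
    robot.move_pose(W(x0,y,.20),O); robot.set_gripper(.03)
    robot.line_to(W(x0,y,.145),vel=.2)
    h=robot.line_to(W(x0,y,.120),vel=.03,guard=3); s=st(f"floor {h}")
    z=s['tool_pos'][2]; reach=z-.056; print("reach",reach)
    z+=.003
    robot.line_to(W(x0,y,z),vel=.05)
    h=robot.line_to(W(-.009,y,z),vel=vel,guard=12); st(f"crest {h}")
    xe=rear_end-.011-.006; h2=robot.line_to(W(xe,y,z-(xe+.009)*S),vel=vel,guard=g); st(f"near {h2}")
    if not h2:
        xe+=.02; h2=robot.line_to(W(xe,y,z-(xe+.009)*S),vel=.03,guard=g); st(f"stop {h2}")
    return z
def up(zc=.2):
    s=robot.observe(); p=inv(TP,s['tool_pos'])[0]
    robot.line_to(W(p[0]-.012,p[1],p[2]+.008),vel=.1); robot.line_to(W(p[0]-.02,p[1],zc),vel=.25)
E
python3 - <<'E'
from seg import *
push(-.088,-.106,.0476); up(); st()
cv2.imwrite("pics/top4.png",cv2.resize(robot.grab_frame("top")[130:270,200:440],None,fx=3.3,fy=3.3,interpolation=cv2.INTER_CUBIC))
E
```

```text
floor True t=11.41 pos [0.4838 0.0208 0.1282] tray [-106.   -88.   128.2] rpy [-180.     0.   174.7] F [-2.4 -0.2  6.5] w 0.0298
reach 0.07218026693651886
crest False t=13.02 pos [0.5801 0.0118 0.1312] tray [ -9.2 -88.  131.2] rpy [180.   -0.  174.7] F [-0.3  0.9 -1. ] w 0.0298
near False t=13.68 pos [0.6195 0.0081 0.1205] tray [ 30.4 -88.  120.5] rpy [180.   -0.  174.7] F [ 0.5 -0.5  0. ] w 0.0299
stop True t=14.15 pos [0.6307 0.007  0.117 ] tray [ 41.6 -88.  117. ] rpy [180.   -0.2 174.6] F [-1.6 -0.4  2.2] w 0.0300
 t=14.89 pos [0.6116 0.0087 0.201 ] tray [ 22.4 -88.1 201. ] rpy [-180.    -0.   174.6] F [-0.1  0.4 -0.5] w 0.0297
```

View pics/top4.png

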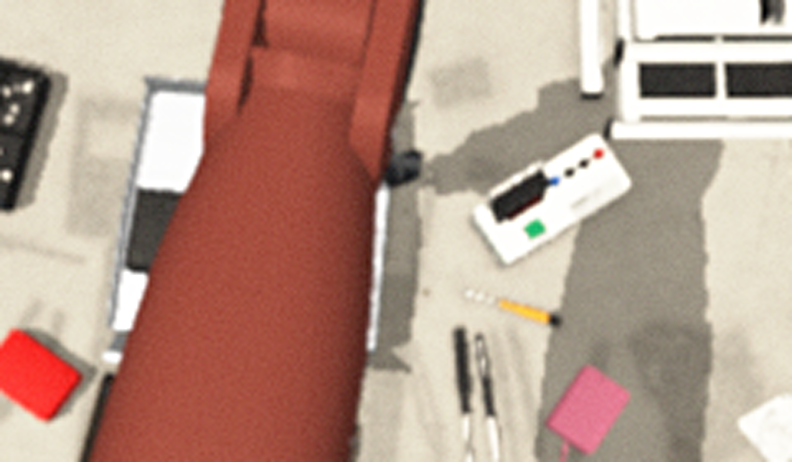

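Run:
```python
from seg import *
push(0,-.116,.0737); up()
push(.088,-.107,-.02+.060*np.cos(np.radians(15))); up(); 
st()
for n in("top","scene"): cv2.imwrite(f"pics/{n}5.png",cv2.resize(robot.grab_frame(n)[130:270,200:440],None,fx=3.3,fy=3.3,interpolation=cv2.INTER_CUBIC))
```

```text
floor True t=16.87 pos [0.482  0.1094 0.1282] tray [-116.     0.   128.2] rpy [-180.     0.   174.7] F [-1.7  0.8  6.3] w 0.0299
reach 0.072183823114913
crest False t=18.60 pos [0.5884 0.0994 0.1313] tray [-9.200e+00  1.000e-01  1.313e+02] rpy [-180.    -0.   174.7] F [-0.7  0.3 -0.4] w 0.0300
near False t=19.60 pos [0.6537 0.0933 0.1136] tray [ 56.5   0.  113.6] rpy [-180.    -0.   174.7] F [-0.3  0.1  0. ] w 0.0303
stop True t=20.07 pos [0.6648 0.0922 0.11  ] tray [ 67.5   0.  110. ] rpy [-180.    -0.2  174.7] F [-2.6  0.1  3.2] w 0.0300
floor True t=22.82 pos [0.4992 0.1961 0.1282] tray [-107.    88.   128.2] rpy [180.    0.  174.7] F [-2.   0.2  6.9] w 0.0298
reach 0.07218590812542247
crest False t=24.45 pos [0.5965 0.1871 0.1313] tray [ -9.2  88.1 131.3] rpy [-180.    -0.   174.7] F [-0.4  0.3 -0.1] w 0.0298
near False t=24.99 pos [0.6263 0.1842 0.1231] tray [ 20.7  88.  123.1] rpy [-1.800e+02 -1.000e-01  1.747e+02] F [-0.6  0.5  0.4] w 0.0300
stop True t=25.47 pos [0.6373 0.1832 0.1197] tray [ 31.7  88.  119.7] rpy [-180.    -0.2  174.7] F [-1.9  0.7  4.3] w 0.0300
 t=26.20 pos [0.6182 0.1851 0.2011] tray [ 12.6  88.1 201.1] rpy [180.   -0.  174.7] F [ 1.  -0.8 -0.1] w 0.0299
```

View pics/top5.png

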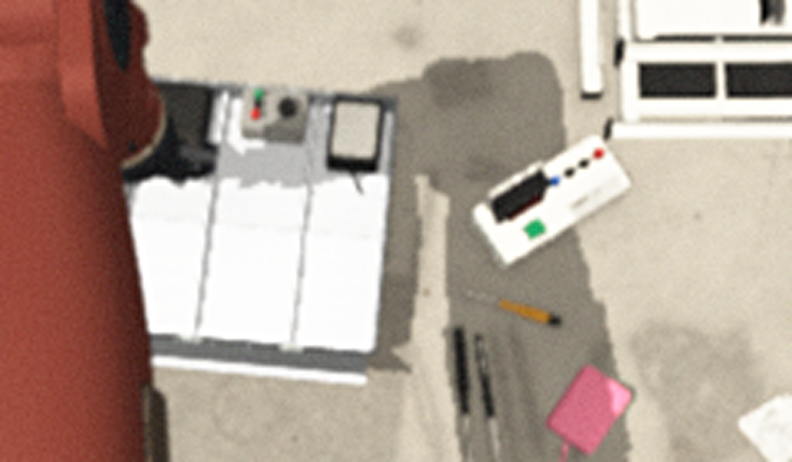

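View pics/scene5.png

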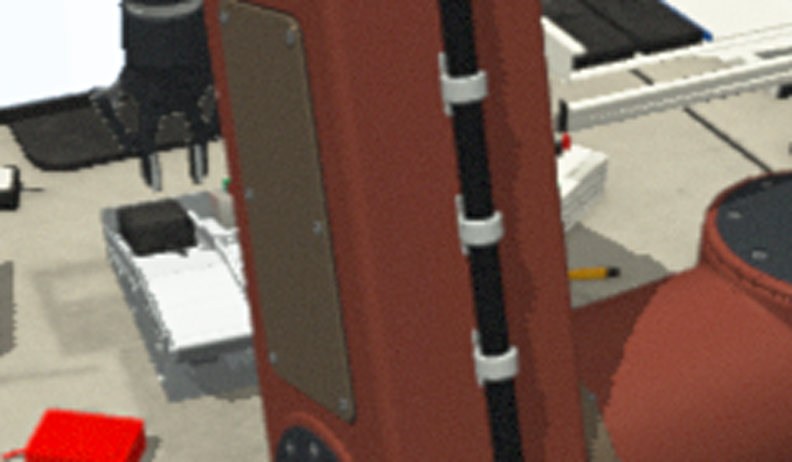

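Run:
```python
from seg import *
robot.move_pose([.35,-.30,.30],O); st()
for n in("top","scene"): 
    im=robot.grab_frame(n); cv2.imwrite(f"pics/{n}6r.png",im)
    cv2.imwrite(f"pics/{n}6.png",cv2.resize(im[145:255,225:385],None,fx=5,fy=5,interpolation=cv2.INTER_CUBIC))
```

```text
t=28.32 pos [ 0.3504 -0.2997  0.2999] tray [-208.9 -419.5  299.9] rpy [180.   -0.  174.7] F [ 0.8 -0.   0.4] w 0.0303
```

View pics/top6.png

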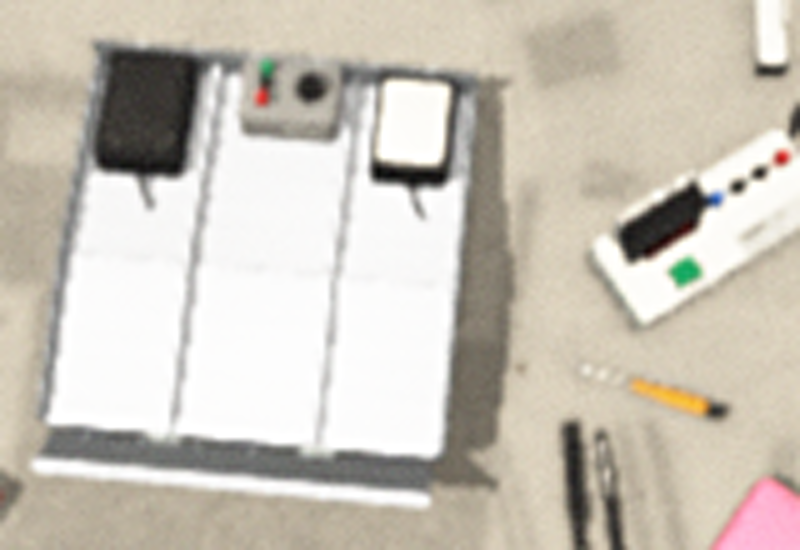

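View pics/scene6.png

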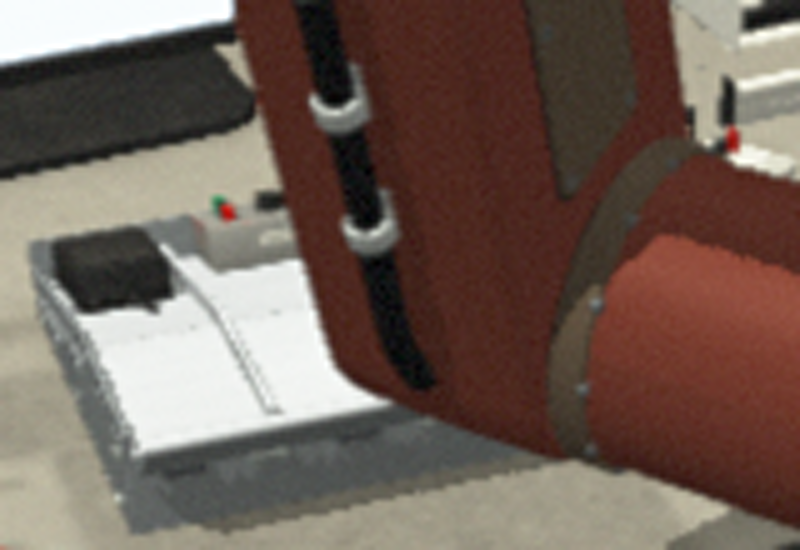

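Run:
```python
from seg import *
def f(p): return np.array([225,145])+(np.array(p,float)+.5)/5-.5
# rear bottom edges / rear top edges
for n,pts,z in(("box rear bottom",[(242,135),(340,141)],.031),("large rear bottom",[(96,172),(185,178)],.041),("small rear bottom",[(371,180),(450,186)],.038),("large top",[(110,50),(197,57)],.05),("rim",[(38,463),(428,498)],.08)):
    w=inv(TP,cast("top",f(pts),z)); d=w[1]-w[0]; print(n,(w*1000).round(1).tolist(),"skew deg",np.degrees(np.arctan2(d[0],-d[1])).round(2))
img=cv2.imread("pics/top6r.png");g=cv2.cvtColor(img,cv2.COLOR_BGR2GRAY).astype(float)
# rear edges: per y, the x where the grey rises to white, going uphill, on the slope plane
for n,y0,y1,xc in(("large",.065,.11,.038),("box",-.035,.015,.0737),("small",-.108,-.07,.0476)):
    e=[];ys=np.linspace(y0,y1,40)
    for y in ys:
        xs=np.arange(xc+.012,xc-.020,-.0005); P=np.c_[xs,0*xs+y,.056-(xs+.02)*S]; uv=proj("top",T(TP,P))
        v=map_coordinates(g,[uv[:,1],uv[:,0]],order=1); th=(v.min()+v.max())/2; i=np.argmax(v>th) if v[0]<th else -1; e.append(xs[i] if i>0 else np.nan)
    e=np.array(e);ok=np.isfinite(e); ok[ok]&=abs(e[ok]-np.median(e[ok]))<.004; k=np.polyfit(ys[ok],e[ok],1); print(n,"x rear",np.median(e[ok])*1000,"exp",xc*1000,"skew deg",np.degrees(np.arctan(k[0])),ok.sum())
```

```text
box rear bottom [[77.0, 29.1, 31.0], [78.9, -37.3, 31.0]] skew deg 1.64
large rear bottom [[40.4, 122.0, 41.0], [41.8, 62.3, 41.0]] skew deg 1.3
small rear bottom [[52.4, -61.4, 38.0], [53.2, -114.4, 38.0]] skew deg 0.8
large top [[122.7, 121.2, 50.0], [123.2, 62.5, 50.0]] skew deg 0.47
rim [[-157.5, 126.3, 80.0], [-156.7, -120.3, 80.0]] skew deg 0.19
large x rear 41.49999999999999 exp 38.0 skew deg -2.0867388595607728 37
box x rear 77.19999999999999 exp 73.7 skew deg -1.584313499116725 40
small x rear 51.599999999999994 exp 47.6 skew deg -1.216852173085288 39
```

Run:
```python
from seg import *
robot.set_gripper(.03)
for x,z in((-.20,.2),(-.195,.135),(-.15,.14)): print(robot.ik(W(x,0,z),O) is not None)
robot.move_pose(W(-.20,0,.22),O)
robot.line_to(W(-.20,0,.138),vel=.15); st()
R=.045;r=.004+.011
h=False
h=robot.line_to(W(-.165,0,.138),vel=.05,guard=3); s=st(f"touch {h}")
for th in(.45,.35,.25,.15,.05,-.08):
    h=robot.line_to(W(-.133-R*np.sin(th)-r+.002,0,.138+R*(np.cos(th)-.85)),vel=.05,guard=12); st(f"{th} {h}")
    if h: break
```

```text
True
True
True
 t=30.92 pos [0.3988 0.1169 0.1387] tray [-199.6   -0.2  138.7] rpy [180.    0.  174.6] F [-0.3  0.8  0.6] w 0.0302
touch True t=31.50 pos [0.4282 0.1143 0.1381] tray [-1.701e+02 -1.000e-01  1.381e+02] rpy [180.   -0.  174.6] F [ 0.6 -0.2  0. ] w 0.0300
0.45 False t=31.77 pos [0.4329 0.1139 0.1404] tray [-165.3   -0.   140.4] rpy [-180.    -0.   174.6] F [-0.6  0.8  0.5] w 0.0299
0.35 False t=32.02 pos [0.437  0.1135 0.1421] tray [-161.2   -0.   142.1] rpy [180.   -0.  174.6] F [ 0.2  0.4 -0.3] w 0.0299
0.25 False t=32.27 pos [0.4414 0.1131 0.1435] tray [-156.8   -0.   143.5] rpy [180.   -0.  174.6] F [0.  0.2 0.2] w 0.0304
0.15 False t=32.52 pos [0.4457 0.1127 0.1443] tray [-152.4   -0.   144.3] rpy [-180.    -0.   174.6] F [-0.6 -0.4  0.2] w 0.0298
0.05 False t=32.77 pos [0.4502 0.1122 0.1447] tray [-1.480e+02 -1.000e-01  1.447e+02] rpy [-180.    -0.   174.6] F [-0.3 -1.3  0.2] w 0.0301
-0.08 True t=32.98 pos [0.4522 0.1122 0.1436] tray [-1.459e+02  1.000e-01  1.436e+02] rpy [-180.    -0.6  174.7] F [-3.5  0.5  2.2] w 0.0301
```

Run:
```python
from seg import *
robot.line_to(W(-.20,0,.140),vel=.1); robot.line_to(W(-.20,0,.22),vel=.2)
robot.move_pose([.30,-.35,.30],O); st()
for n in("top","scene"): 
    im=robot.grab_frame(n); cv2.imwrite(f"pics/{n}7r.png",im)
    cv2.imwrite(f"pics/{n}7.png",cv2.resize(im[145:255,225:385],None,fx=5,fy=5,interpolation=cv2.INTER_CUBIC))
```

```text
t=35.99 pos [ 0.3005 -0.3494  0.2998] tray [-254.  -473.6  299.8] rpy [180.   -0.  174.7] F [-0.1  0.1  0. ] w 0.0304
```

View pics/top7.png

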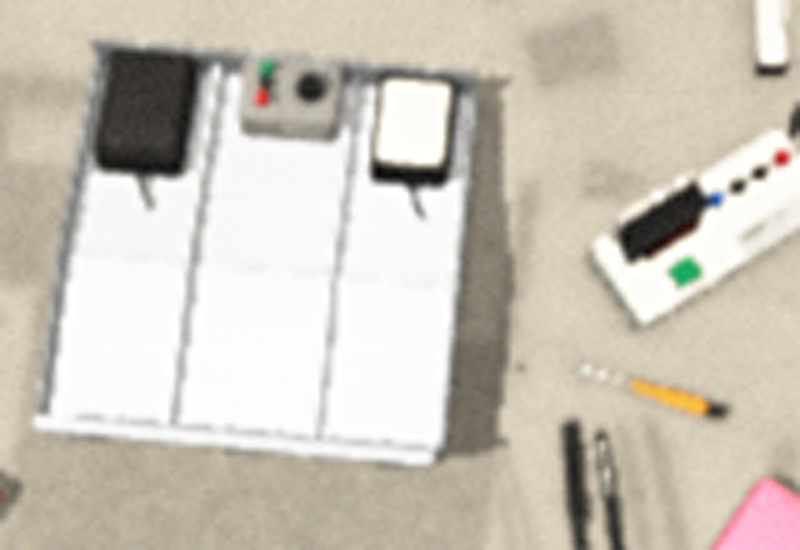

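View pics/scene7.png

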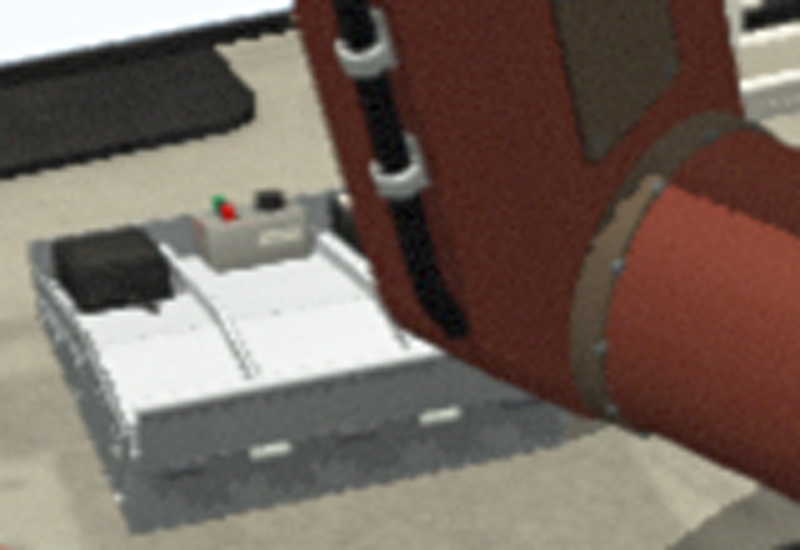

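Run:
```python
from seg import *
img=cv2.imread("pics/top7r.png"); ys=np.linspace(-.11,.11,60); r=np.arange(-.145,-.115,.0015)
print(list(zip((r*1000).round(1).tolist(),prof("top",img,TP,np.c_[0*ys,ys,0*ys+.087],[1,0,0],r).mean(1).round().astype(int).tolist())))
```

```text
[(-145.0, 175), (-143.5, 173), (-142.0, 170), (-140.5, 169), (-139.0, 175), (-137.5, 192), (-136.0, 217), (-134.5, 236), (-133.0, 245), (-131.5, 245), (-130.0, 239), (-128.5, 229), (-127.0, 221), (-125.5, 222), (-124.0, 232), (-122.5, 242), (-121.0, 247), (-119.5, 249), (-118.0, 250), (-116.5, 249)]
```

Run:
```python
from seg import *
robot.job_done(); st()
```

```text
the job is handed in; nothing more can be done
the job is handed in; nothing more can be done
```

I finished the task and handed it in at about 36 s on the robot's clock; no verdict is reported. I set the load box on the middle step, let it go, and slid all three units down the slope with two fingers until each met the stop. Then I swung the flap shut along its arc until it met its stop.

**Last checks:**
- **Pushes:** All three ended against a firm stop, each about 5 mm past the calculated end point. That offset fits the finger geometry plus about 2 mm of error in the tray position.
- **Rear edges:** In the overhead picture they lie 3.5 to 4 mm further down the slope than calculated. That offset also appears in all three and in the stop itself, so I take the units as flush.
- **Squareness:** The rear edges read 1.2 to 2.1 degrees off, mostly pixel noise, against a limit of 4 degrees. The large pod read the most.
- **Box position:** The box sits about 4 mm off the middle of its lane, against a limit of 20 mm.
- **Flap:** The rim lies about 1 mm from its upright position, against about 3.6 mm allowed.
- **Screwdriver and pen:** They lie where they were in the earlier picture, judged by eye.
- **Robot:** The arm was clear of everything.

No check failed. The two cameras disagreed by about 4 mm on the tray's x position, so I used a value in between and relied on contact force for the final positions.

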